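# Wedge the whetstone tight in its holder

## Robot

A 7-joint arm with a two-finger parallel gripper is mounted at the origin on the work surface; the furniture and walls round the work are solid. World frame = base frame: x ahead of the robot, y to its left, z up, the work surface at z = 0. Lengths are in m, angles in degrees, forces in N, time in s.
With the tool pointing down it reaches from about 0.4 to 0.85 m from the base axis. Payload 10.4 kg.
Tool frame: the origin (TCP) lies midway between the tips of the shut fingers; the grasp point (between the pads) lies 19 mm behind it (bot.grip_depth is the z of the grasp point in the tool frame, in m); z points along the fingers, y is the line along which they close (so a half turn about z gives the same grasp; the last joint's range is limited). The gripper opens to 85 mm and grips with 20 to 120 N. Pads are 22 mm wide; open, the fingers measure 114 mm over their backs; the gripper's body (76 mm by 85 mm) begins 54 mm behind the grasp point. The pads swing forward as they close: fully open they stand 13 mm farther back than shut.
Start: joints at [66.773, 19.034, -3.707, 83.658, 1.238, 77.344, -5.071], TCP at [0.233, -0.58, 0.192] pointing down, gripper open.
Joint ranges: [-148.97, 148.97], [-28.65, 121.19], [-84.17, 76.75], [9.2, 138.47], [-72.65, 252.65], [3.7, 117.97], [-149.18, 149.18]. Speed limits (degrees/s): [127.2, 127.2, 159.86, 159.86, 180, 180, 180].

## Interface

Orientations are given as [roll, pitch, yaw] about the fixed x, y, z axes, in that order (R = Rz(yaw) Ry(pitch) Rx(roll)).
In Python, from rig import bot gives the robot as it stands.
- The arm moves only by the shell command python3 -m handwheel [FORCE], which reads ROWS from standard input. ROWS is a JSON list of rows, 1 to 5 of them, each an object with the fields aperture (the opening from 0.0 (shut) to 1.0 (fully open)), dx, dy, dz (the shift in m), yaw (a turn about the tool's z in degrees); a field left out counts as zero (the opening has to be given); each row shifts and turns the commanded pose from where the row before left it, along the tool's axes as they then stand; what a row does not reach is not made up. A row lasts 1/12 s, in which the tool goes at most 0.0417 m and 7.16 degrees, less where a joint would pass 70% of its speed; a pose out of reach is approached as far as the arm can. The fingers move at their own pace and stop on an object; FORCE is the grip in N (left out, the last holds). Time passes only in rows, so rows that do not move let the fingers close. It prints the time, the measured TCP pose, the force, the opening and the grip force at its end. Input that does not fit is refused with a message, and nothing moves.
- bot.read_state(): the state, without advancing time (a new reading comes with each control period).
- bot.grab_frame(name): name is "side" or "top"; returns the picture (384x512x3 uint8, red, green, blue); there is no depth.
- bot.get_calibration(name): a dict with "fov_y" (degrees; the focal length in pixels is half the picture's height over the tangent of half this angle, whatever the lens; pixels are square), "cx", "cy" (the principal point, pixels), "eye" and "attitude" of the camera in the world. Camera axes: x right, y down, z forward; pixel columns grow to the right and rows downward; lengths in m; the calibration is good to about 2 mm. A picture is of the moment at which its call begins. get_calibration takes no time and is no camera call.
- bot.close_job(): hands the job in; it is judged then, once.
The state is a dict: "clock": time; "joint_pos": joint angles; "qvel": joint speeds; "tau": joint torques, N m; "eef_pos": TCP position; "eef_rot": TCP orientation; "contact_force": force on the tool from outside, world axes, zero at the start; "torque": the same for the moment, N m; "gripper_width": opening from 0.0 (shut) to 1.0 (fully open); "grip_force": force on a finger pad.
Only numpy, scipy, OpenCV 4.12 (cv2) and the standard library are available. Lean on these libraries where they do the work, as an engineer would, in place of code of your own. Each camera call takes 0.05 s, during which the arm holds its last target. There are 200 camera calls.

## Task

Clamp the whetstone in its wooden holder: start the loose red-headed wooden wedge by hand, thin end first, in the slot between the stone and the slanted fence and let go of it there while it is still loose. Then pick up the hammer and knock the wedge in with light taps of its round face on the butt, at least two, drawing the hammer clear between taps, until the wedge goes no further and the stone is held tight, without pounding on it. Lay the hammer down flat on the bench, clear of the holder, and leave the tin, the thread spool and the brush where they are.

Things in the scene. Friction and masses are not known exactly. Their poses are not given: they have to be found in the camera images.
- holder: Fixed wooden whetstone holder; plywood base, x -60..60, y -105..95, top z = 12 mm in its frame; origin at bench level, z up. The wedge is driven toward its +y. End stop (14 mm high, x 0..29, face at y = 68) keeps the stone from sliding to +y. Home, the wedge's tip is 47 to 85 mm past the mouth, depending on the far fence: found only by feel.
- slot_mouth (a point): Middle of the slot mouth on the base top, (-12.5, -40, 12) mm in the holder's frame, axes as the holder's. The slot is about 25 mm wide here, between slanted fence (-x side) and stone (+x side). Slanted fence: dark wood, 18 mm high, 28 mm thick, y -40..20; its slot face runs from x = -25 at y = -40 to x = -16 at y = 20 mm (the wedge's taper).
- far_fence (a point): Point on the base at (28.8, 0, 12) mm in the holder's frame. About here is the far fence: dark wood, 16 mm high, 18 mm thick, y -50..50, two brass screws, immovable; its stone-side face is at x = 26.5 to 31 mm, set differently each time, not measured. At first there is a gap behind the stone: light early resistance is just the stone sliding across to this fence.
- whetstone: Loose grey whetstone 120 x 26 x 20 mm, about 0.16 kg, flat on the holder's base, near face near the holder's x = 0; origin at the centre of its underside; its x runs along its length, in the holder's +y.
- wedge: Loose waxed wedge of pale wood, head painted red (friction about 0.3), 120 x 30 x 26 mm, 70 g, flat on the bench; origin under its middle; butt y = -60, tip y = +60 mm. Red head y -60..-20: parallel, x -15..15; grasp there. The straight side (for the stone) stays at x = +15, the tapered side goes from x = -15 at y = -20 to x = -3 at the tip. Self-locking. Tight = over 10 N on the stone.
- wedge_butt (a point): Centre of the wedge's butt face (30 x 26 mm), 13 mm above its underside: the hammer strikes here. Taps that reach about 15 to 25 N here and no longer move it make the stone tight; over 60 N is pounding.
- wedge_tip (a point): Centre of the wedge's thin end (18 mm wide), at (6, 60, 13) mm in the wedge's frame.
- hammer: Shoemaker's hammer, about 0.42 kg, flat on the bench; origin at bench level at mid-length. x along the handle to the head, y to the round face, z up. Handle x -132..100, 20 to 29 mm wide, z 4..24; head x 100..132, from y = -54 (thin peen) to y = 54 (round face 32 mm across, z 0..33). Gripped from above as it lies, it strikes along its +y. Centre of mass about x = 20 mm.
- hammer_grip (a point): Point on the handle near the head, to be grasped across y (19 mm wide here), at (68, 0, 14) mm in the hammer's frame.
- hammer_face (a point): Centre of the round striking face, at (116, 54, 16.5) mm in the hammer's frame.
- nail_tin: Bystander: closed blue tack tin 70 x 102 x 30 mm, origin at the centre of its underside.
- thread_spool: Bystander: spool of waxed thread, 53 mm across, 62 mm high, origin at the centre of its underside.
- shoe_brush: Bystander: wooden shoe brush 90 x 52 x 44 mm, origin at the centre of its underside.
Mind the look-alikes: they are no part of the job. What is shaped like the wedge but orange is not meant.

How it is judged:
By the outcome, as a careful person would: the job done as asked, in the order asked, and still so for the second after the job is handed in, with the robot touching nothing.
It also fails if it takes over 72 s, if anything falls off the work surface, if the arm or the gripper's body presses on something with over 40 N, if the wrist force passes 120 N, or if a joint passes its speed limit or range.

## Working session

There is one attempt and no reset: what is moved stays moved. The work goes in short steps, Python scripts to look and compute and a shell command to move; the robot and the scene stay as the last step left them, time stands still between calls to the robot, and variables do not carry over. Pictures are saved under pics/ and viewed, at most 10 in all, crops included, and the job is handed in when it is done.

```bash
mkdir -p pics; ls; python3 - <<'E'
from rig import bot
import cv2
for n in("top","side"):
    im=bot.grab_frame(n); cv2.imwrite(f"pics/{n}0.png",cv2.resize(im[:,:,::-1],(800,600),interpolation=cv2.INTER_CUBIC))
    print(n,bot.get_calibration(n))
print(bot.read_state())
print(bot.grip_depth)
E
```

```text
pics
top {'fov_y': 57.90872424032736, 'cx': 256.7681844685091, 'cy': 196.18003558805202, 'eye': array([0.36132521, 0.01814799, 1.18142822]), 'attitude': array([-172.58717269,    0.83143387,  -88.56708459])}
side {'fov_y': 42.88983117274974, 'cx': 256.5590679768242, 'cy': 196.0086335927519, 'eye': array([-0.2892013,  1.3308265,  1.0839282]), 'attitude': array([-123.9272955 ,   -1.33037456, -147.09369617])}
{'clock': 0.1, 'joint_pos': array([66.76976861, 19.06842806, -3.70738618, 83.70104892,  1.23865333,
       77.34202988, -5.07191992]), 'qvel': array([-0.03448301, -0.14933075, -0.03910834, -0.05703602, -0.05773711,
        0.05814917, -0.00122584]), 'tau': array([ 1.99191629e-03, -6.26747632e+01,  4.96811152e-02, -3.92431533e+01,
        1.62892928e-02,  6.94825329e-03, -3.25038889e-05]), 'eef_pos': array([ 0.23332749, -0.57940783,  0.19169593]), 'eef_rot': array([-1.79928496e+02,  4.10383048e-03,  2.19357728e+01]), 'contact_force': array([-0.92434163, -0.25394312,  0.57621205]), 'torque': array([-0.00653231, -0.029442  ,  0.01049192]), 'grip_force': 0.0, 'gripper_width': 0.9974683533450516}
-0.0187
```

View pics/top0.png

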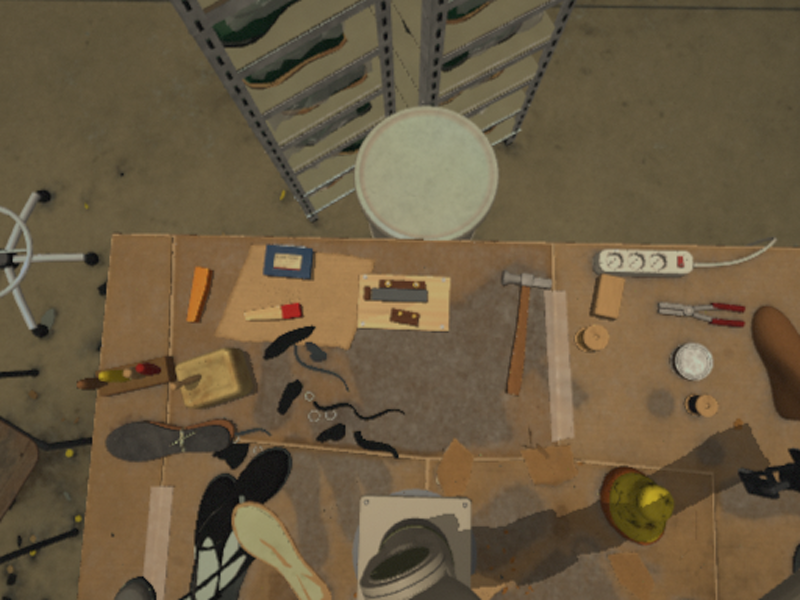

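View pics/side0.png

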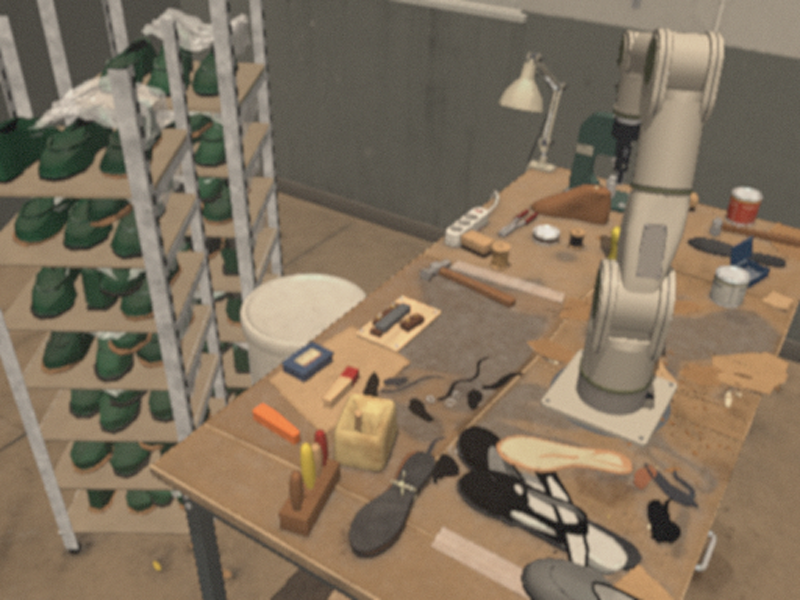

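Overview: the wedge (red head, ~(290,311) of the 800-px picture) has its tip to the left, the holder is at ~(403,303) with the stop at its left, and the hammer is at ~(520,335) with its head up. I'll enlarge the top view.

```bash
python3 - <<'E'
from rig import bot
import cv2,numpy as np
im=bot.grab_frame("top")[:,:,::-1]
cv2.imwrite("pics/c1.png",cv2.resize(im[155:220,150:230],(800,650),interpolation=cv2.INTER_CUBIC)[:600])
c=cv2.resize(im[168:218,222:292],None,fx=10,fy=10,interpolation=cv2.INTER_CUBIC);cv2.imwrite("pics/c2.png",c)
cv2.imwrite("pics/c3.png",cv2.resize(im[165:260,310:390],None,fx=6,fy=6,interpolation=cv2.INTER_CUBIC))
E
cat > h.py <<'E'
from rig import bot
import numpy as np
from scipy.spatial.transform import Rotation as R
def pix(n,u,v,z):
    c=bot.get_calibration(n); f=192/np.tan(np.radians(c['fov_y']/2))
    d=R.from_euler('xyz',c['attitude'],degrees=True).apply([(u-c['cx'])/f,(v-c['cy'])/f,1])
    e=c['eye']; return e+d*(z-e[2])/d[2]
def proj(n,p):
    c=bot.get_calibration(n); f=192/np.tan(np.radians(c['fov_y']/2))
    q=R.from_euler('xyz',c['attitude'],degrees=True).inv().apply(np.array(p)-c['eye'])
    return np.array([c['cx']+f*q[...,0]/q[...,2],c['cy']+f*q[...,1]/q[...,2]]).T
E
```

```text
(no output)
```

View pics/c1.png

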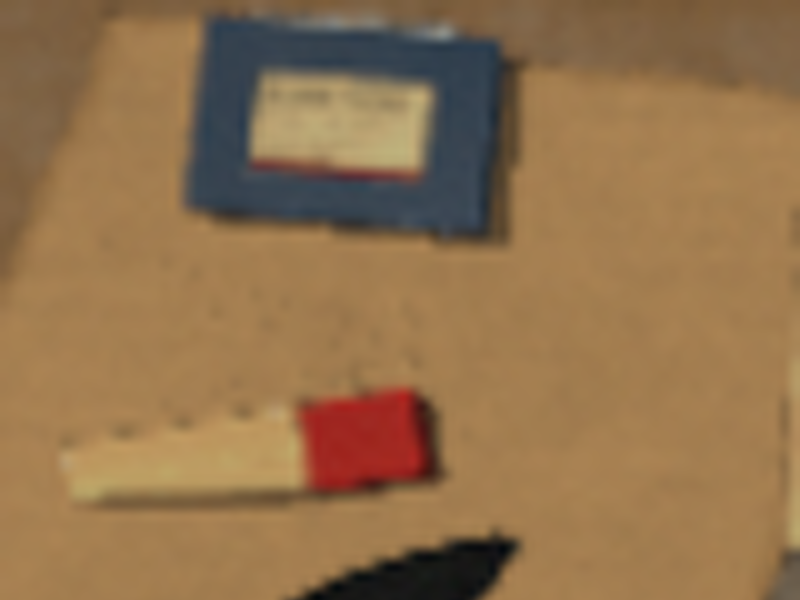

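View pics/c2.png

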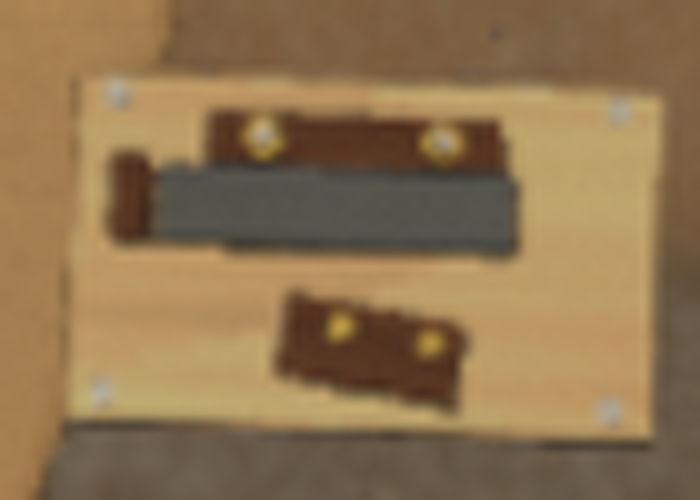

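View pics/c3.png

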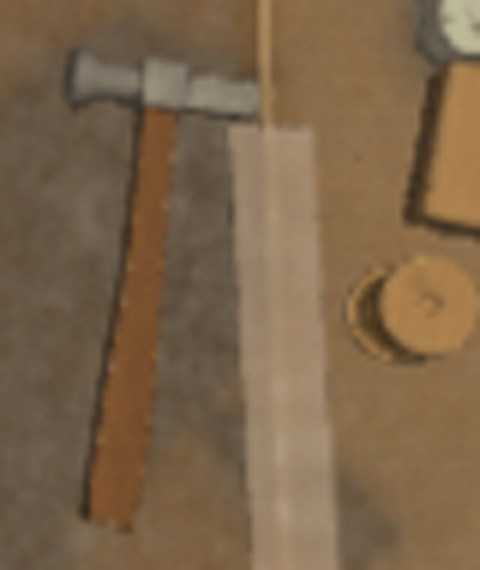

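Crops show clear corners: wedge head (300,405)-(417,390)-(435,475)-(312,485), tip (62,455); base corners (80,78), (663,93), (653,437), (68,420); hammer with round face at left (70,78), peen (258,97) and handle end (110,522). I'll fit poses from these next.

```bash
cat > fit.py <<'E'
from h import *
from scipy.optimize import least_squares
def fit(pts,uv,x0,n="top"):
    pts=np.array(pts)/1000; uv=np.array(uv)
    W=lambda x:R.from_euler('z',x[2],degrees=True).apply(pts)+[x[0],x[1],0]
    r=least_squares(lambda x:(proj(n,W(x))-uv).ravel(),x0,x_scale=[.01,.01,1],loss='soft_l1')
    return r.x,(proj(n,W(r.x))-uv).round(1).tolist()
def crop(p,s,o): return (np.array(p)+.5)/s-.5+o
E
python3 - <<'E'
from fit import *
w=fit([(15,-20,26),(15,-60,26),(-15,-60,26),(-15,-20,26),(15,60,26)],crop([(300,405),(417,390),(432,472),(312,485),(62,455)],10,[150,155]),[.6,.25,5]);print('wedge',w)
h=fit([(60,95,12),(60,-105,12),(-60,-105,12),(-60,95,12)],crop([(80,78),(663,93),(653,437),(68,420)],10,[222,168]),[.6,.0,0]);print('holder',h)
s=fit([(60,13,20),(-60,13,20),(-60,-13,20)],crop([(155,165),(515,180),(515,248)],10,[222,168]),[.6,.0,90])
# stone: x along holder +y => yaw=holder+90; its +y is holder -x
s=fit([(60,-13,20),(-60,-13,20),(-60,13,20),(60,13,20)],crop([(155,165),(515,180),(515,248),(152,236)],10,[222,168]),[.6,.0,90]);print('stone',s)
m=fit([(116,54,16.5),(116,-54,20),(-132,13,22),(-132,-13,22)],crop([(70,78),(258,97),(88,516),(132,526)],6,[310,165]),[.5,-.25,-5]);print('hammer',m)
def loc(f,p): 
    x=f[0]; return R.from_euler('z',x[2],degrees=True).apply(np.array(p)/1000)+[x[0],x[1],0]
print('mouth',loc(h,(-12.5,-40,12)),'far',loc(h,(28.8,0,12)))
print('wgrasp',loc(w,(0,-40,13)),'hgrip',loc(m,(68,0,14)),'hface',loc(m,(116,54,16.5)))
for nm,uv,z in [('farfence TL',(210,112),28),('TR',(500,122),28),('sl',(292,292),30),('sl2',(463,325),30)]:
    u=crop(uv,10,[222,168]); p=pix('top',*u,z/1000); q=R.from_euler('z',-h[0][2],degrees=True).apply(p-[h[0][0],h[0][1],0]); print(nm,(q*1000).round(1))
u=crop([155,165],10,[222,168])
# side view overlay
import cv2
im=bot.grab_frame("side")[:,:,::-1].copy(); im=cv2.resize(im[170:300,150:350],(800,520),interpolation=cv2.INTER_CUBIC)
def dr(f,pts,c):
    P=np.array([loc(f,p) for p in pts]); uv=(proj("side",P)-[150,170]+.5)*4-.5
    cv2.polylines(im,[uv.round().astype(int)],True,c,1)
dr(w,[(15,-60,26),(15,60,26),(-3,60,26),(-15,-20,26),(-15,-60,26)],(0,255,0))
dr(h,[(60,95,12),(60,-105,12),(-60,-105,12),(-60,95,12)],(255,0,0))
dr(s,[(60,-13,20),(-60,-13,20),(-60,13,20),(60,13,20)] and [(60,-13,32),(-60,-13,32),(-60,13,32),(60,13,32)],(255,255,0))
dr(m,[(-132,13,22),(100,10,22),(100,54,33),(132,54,33),(132,-54,26),(100,-54,26),(100,-10,22),(-132,-13,22)],(0,255,255))
cv2.imwrite("pics/s1.png",im)
E
```

```text
wedge (array([ 0.48942883,  0.31565354, 12.34556607]), [[-0.1, 0.2], [-0.1, -0.6], [-0.2, -0.1], [0.1, 0.9], [0.3, -0.3]])
holder (array([ 0.52361988,  0.0396208 , -0.3102476 ]), [[-0.1, -0.4], [0.0, -0.3], [0.3, 0.3], [-0.3, 0.3]])
stone (array([5.38840515e-01, 4.55910532e-02, 8.91949681e+01]), [[0.4, -0.2], [-0.2, -0.4], [-0.5, 0.4], [0.3, 0.3]])
hammer (array([ 0.4635782 , -0.21663596, -7.22171042]), [[-0.3, -1.2], [0.3, 0.1], [-0.2, 0.6], [0.3, 0.1]])
mouth [ 5.10903473e-01 -3.10925144e-04  1.20000000e-02] far [0.55241946 0.03946486 0.012     ]
wgrasp [0.49798112 0.2765785  0.013     ] hgrip [ 0.53103876 -0.22518418  0.014     ] hface [ 0.58544628 -0.17764659  0.0165    ]
farfence TL [45.3 48.7 28. ]
TR [ 44.6 -49.2  28. ]
sl [-15.4  19.   30. ]
sl2 [-24.9 -38.5  30. ]
```

View pics/s1.png

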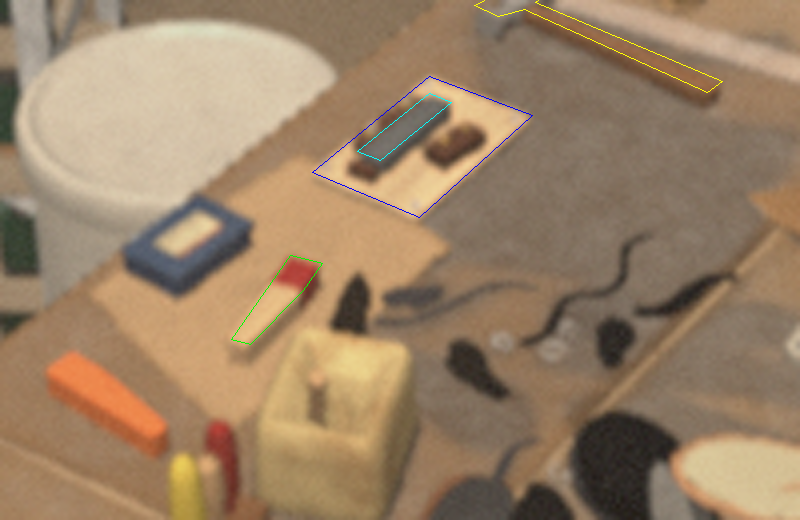

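```bash
cat > to.py <<'E'
# tool-frame displacement from the measured pose to world x y z yaw (TCP)
import sys
from h import *
x,y,z,yaw=map(float,sys.argv[1:5]); s=bot.read_state()
Rm=R.from_euler('xyz',s['eef_rot'],degrees=True)
print('pos',s['eef_pos'].round(4),'rot',s['eef_rot'].round(1),'t',round(s['clock'],2),'w',round(s['gripper_width'],3),'g',round(s['grip_force'],1),'F',s['contact_force'].round(1),'j',s['joint_pos'].round(0))
print('d tool mm',(Rm.inv().apply(np.array([x,y,z])-s['eef_pos'])*1000).round(1),'turn',round((s['eef_rot'][2]-yaw+180)%360-180,1))
E
echo '[{"aperture":1,"yaw":-6.7},{"aperture":1,"yaw":-6.7},{"aperture":1,"yaw":-6.7},{"aperture":1,"yaw":-6.7},{"aperture":1,"yaw":-6.7}]' | python3 -m handwheel
echo '[{"aperture":1,"yaw":-6.7},{"aperture":1,"yaw":-6.7},{"aperture":1,"yaw":-6.7},{"aperture":1,"yaw":-6.7},{"aperture":1,"yaw":-6.7}]' | python3 -m handwheel
echo '[{"aperture":1,"yaw":-6.7},{"aperture":1,"yaw":-6.7},{"aperture":1,"dy":0.035},{"aperture":1,"dy":0.035},{"aperture":1,"dy":0.035}]' | python3 -m handwheel
python3 to.py .498 -.5 .19 102.3; python3 to.py .498 .2766 .12 102.3
```

```text
clock: 0.62
eef_pos: [0.2334, -0.5797, 0.1922]
eef_rot: [-180.0, -0.0, 55.8]
contact_force: [-0.2, 0.7, 0.5]
gripper_width: 1.0
grip_force: 0.0
clock: 1.03
eef_pos: [0.2334, -0.5797, 0.1922]
eef_rot: [-180.0, -0.0, 89.3]
contact_force: [-0.5, 0.6, -0.0]
gripper_width: 0.998
grip_force: 0.0
clock: 1.45
eef_pos: [0.3366, -0.5572, 0.1924]
eef_rot: [-180.0, 0.0, 102.2]
contact_force: [0.9, -0.5, 0.1]
gripper_width: 1.0
grip_force: 0.0
pos [ 0.3366 -0.5572  0.1924] rot [-180.     0.   102.2] t 1.45 w 1.0 g 0.0 F [ 0.9 -0.5  0.1] j [ 67.  23. -17.  79.   7.  79.  63.]
d tool mm [ 21.7 169.9   2.4] turn -0.1
pos [ 0.3366 -0.5572  0.1924] rot [-180.     0.   102.2] t 1.45 w 1.0 g 0.0 F [ 0.9 -0.5  0.1] j [ 67.  23. -17.  79.   7.  79.  63.]
d tool mm [780.7 334.4  72.4] turn -0.1
```

```bash

echo '[{"aperture":1,"dx":0.035,"dy":0.0145},{"aperture":1,"dx":0.035,"dy":0.0145},{"aperture":1,"dx":0.035,"dy":0.0145},{"aperture":1,"dx":0.035,"dy":0.0145},{"aperture":1,"dx":0.035,"dy":0.0145}]' | python3 -m handwheel >/dev/null
echo '[{"aperture":1,"dx":0.035,"dy":0.0145},{"aperture":1,"dx":0.035,"dy":0.0145},{"aperture":1,"dx":0.035,"dy":0.0145},{"aperture":1,"dx":0.035,"dy":0.0145},{"aperture":1,"dx":0.035,"dy":0.0145}]' | python3 -m handwheel>/dev/null
echo '[{"aperture":1,"dx":0.035,"dy":0.0145},{"aperture":1,"dx":0.035,"dy":0.0145},{"aperture":1,"dx":0.035,"dy":0.0145},{"aperture":1,"dx":0.035,"dy":0.0145},{"aperture":1,"dx":0.035,"dy":0.0145}]' | python3 -m handwheel>/dev/null
echo '[{"aperture":1,"dx":0.035,"dy":0.0145},{"aperture":1,"dx":0.035,"dy":0.0145},{"aperture":1,"dx":0.035,"dy":0.0145},{"aperture":1,"dx":0.035,"dy":0.0145},{"aperture":1}]' | python3 -m handwheel>/dev/null
python3 to.py .498 .2766 .12 102.3
```

```text
pos [0.4626 0.1588 0.1928] rot [179.9  -0.2 102.8] t 3.12 w 1.0 g 0.0 F [-0.7  1.2  0.4] j [ 30.   7. -57. 101.   6.  75. -15.]
d tool mm [106.8  60.5  73.3] turn 0.5
```

```bash

echo '[{"aperture":1,"dx":0.036,"dy":0.020,"dz":0.02,"yaw":0.25},{"aperture":1,"dx":0.036,"dy":0.020,"dz":0.02,"yaw":0.25},{"aperture":1,"dx":0.0348,"dy":0.0205,"dz":0.033},{"aperture":1},{"aperture":1}]' | python3 -m handwheel >/dev/null
python3 to.py .498 .2766 .003 102.3
python3 - <<'E'
from h import *
import cv2
im=bot.grab_frame("top")[:,:,::-1]
cv2.imwrite("pics/g1.png",cv2.resize(im[150:220,140:235],(800,590),interpolation=cv2.INTER_CUBIC))
E
```

```text
pos [0.4934 0.2552 0.1274] rot [-1.797e+02 -1.000e-01  1.021e+02] t 3.53 w 0.999 g 0.0 F [-0.5 -0.5 -0.3] j [ 14.  22. -56.  97.  19.  72. -34.]
d tool mm [ 19.7   9.6 124.4] turn -0.2
```

View pics/g1.png

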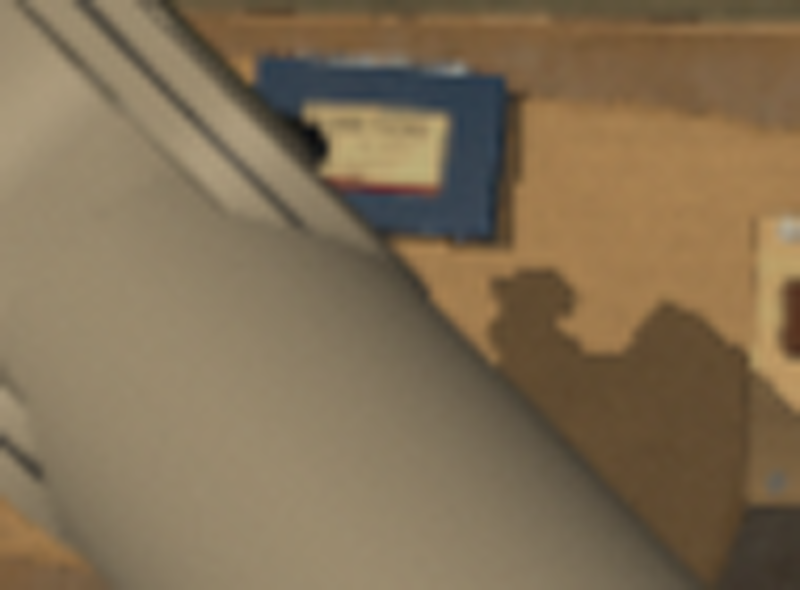

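The arm hides the wedge from above, so I'll rely on the measured pose. The fingers will be half-closed to stay clear of the tin.

```bash

echo '[{"aperture":0.62,"dx":0.0197,"dy":0.0096,"dz":0.02,"yaw":-0.2},{"aperture":0.62,"dz":0.025},{"aperture":0.62,"dz":0.025},{"aperture":0.62,"dz":0.020},{"aperture":0.62}]' | python3 -m handwheel >/dev/null
python3 to.py .498 .2766 .003 102.3
python3 - <<'E'
from h import *
import cv2
im=bot.grab_frame("side")[:,:,::-1]
cv2.imwrite("pics/g2.png",cv2.resize(im[205:275,180:275],(800,590),interpolation=cv2.INTER_CUBIC))
E
```

```text
pos [0.5    0.2714 0.0375] rot [-179.8    0.2  101.9] t 4.0 w 0.618 g 0.0 F [-0.4 -0.8 -0.5] j [  9.  30. -52. 100.  26.  64. -40.]
d tool mm [ 5.6 -0.8 34.5] turn -0.4
```

View pics/g2.png

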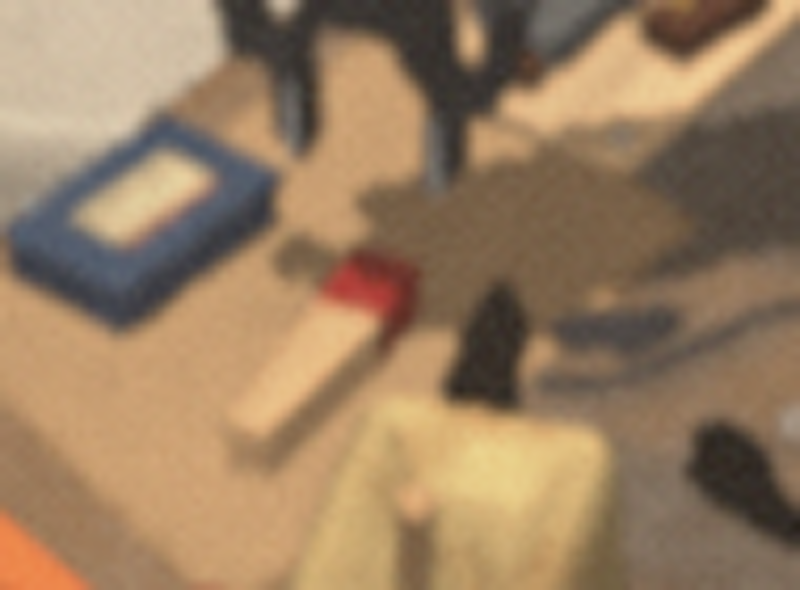

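The fingertips sit at crop (295,150) and (440,185), up and right of the red head at (365,285). I'll check this against the projection.

```bash
python3 - <<'E'
from h import *
s=bot.read_state()
k=590/70
for p in (s['eef_pos'],[.498,.2766,.026],s['eef_pos']+[0,0,.01]): print(p,(proj("side",np.array(p))-[180,205]+.5)*k)
E
```

```text
[0.50078681 0.27239723 0.0396662 ] [372.8989184  245.79446978]
[0.498, 0.2766, 0.026] [372.82595478 279.8810454 ]
[0.50078681 0.27239723 0.0496662 ] [372.54737143 226.38361863]
```

```bash
python3 - <<'E'
from h import *
import cv2
for i in range(2):
    s=bot.read_state(); print(s['clock'],s['eef_pos'].round(4),s['qvel'].round(1))
    im=bot.grab_frame("side")[:,:,::-1]
cv2.imwrite("pics/g3.png",cv2.resize(im[205:275,180:275],(800,590),interpolation=cv2.INTER_CUBIC))
E
```

```text
4.05 [0.5008 0.2724 0.0397] [ 0.2 -1.7 -1.8 -2.6 -0.8  1.2  0.4]
4.1 [0.5015 0.2735 0.0411] [-0.1 -0.9 -1.  -1.6 -0.1  0.2 -0.2]
```

View pics/g3.png

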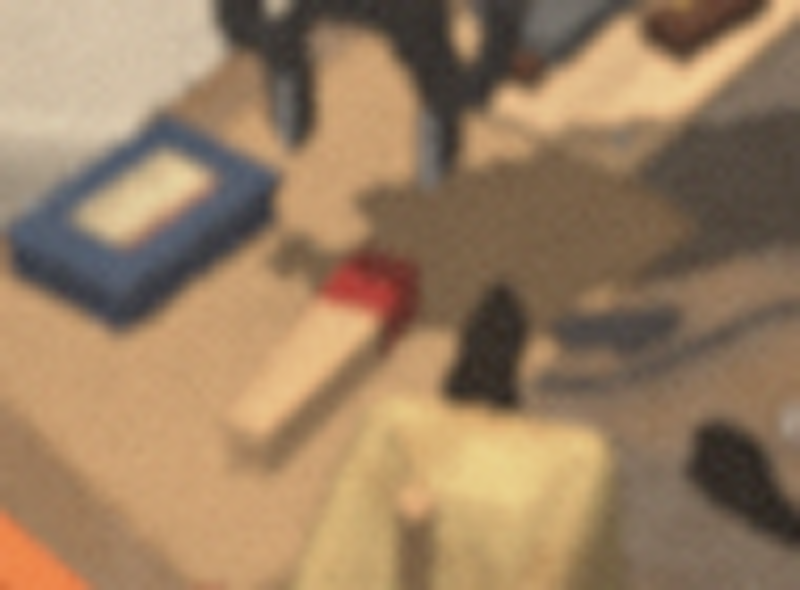

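The fingers appear about 30 mm higher than the TCP reading implies. I'll compare this with the start pose in the first pictures (side gripper tip ~(618,195), top ~(745,482) at 800 px).

```bash
python3 - <<'E'
from h import *
import cv2
p=np.array([.2333,-.5794,.1917])
for dz in(0,.013,.04): print([((proj(n,p+[0,0,dz])+.5)*800/512).round(0) for n in("side","top")])
s=bot.read_state(); q=s['eef_pos']
for r in (s['eef_pos']+[0,0,.008],s['eef_pos']+[0,0,.042],s['eef_pos']+[.02,-.03,.008]): print(r.round(3),(proj("side",r)-[180,205]+.5)*590/70)
# dark-pixel silhouettes of the gripper in first pictures
for n in("side","top"):
    im=cv2.imread(f"pics/{n}0.png"); 
    sub=im[100:215,590:650] if n=="side" else im[440:530,730:800]
    d=(sub.max(2)<60)
    for r in range(0,d.shape[0],5): print(''.join('#' if v else '.' for v in d[r,::2]),r+(100 if n=="side" else 440))
E
```

```text
[array([615., 196.]), array([748., 460.])]
[array([616., 191.]), array([752., 461.])]
[array([617., 182.]), array([762., 463.])]
[0.502 0.274 0.05 ] [367.75840979 227.3298795 ]
[0.502 0.274 0.084] [366.48972308 160.33056107]
[0.522 0.244 0.05 ] [371.52333884 173.23639283]
.............................. 100
.............................. 105
.............................. 110
.............................. 115
............#................. 120
...........#######......#..... 125
...........##############..... 130
...........#############...... 135
.............#########........ 140
.............#######.......... 145
.............####..#.......... 150
.............####..#.......... 155
..............######.......... 160
.............###..#........... 165
..............####............ 170
...............#.............. 175
..............##.............. 180
.............................. 185
.............................. 190
.............................. 195
.............................. 200
.............................. 205
.............................. 210
................................... 440
................................... 445
..............................##### 450
...............................#### 455
................................### 460
...........................######## 465
.....#.#####..##.################## 470
....############.#####...########## 475
.....##################..########## 480
.......############################ 485
.........################.......### 490
..............###########.......... 495
................................... 500
................................... 505
................................... 510
................................... 515
................................... 520
................................... 525
```

```bash
python3 - <<'E'
from h import *
import cv2
y=np.radians(21.94); p=np.array([.2333,-.5794,.1917]); ty=np.array([np.sin(y),-np.cos(y),0])
for n,(a,b,c,d) in(("side",(95,135,375,420)),("top",(275,335,462,512))):
    o=cv2.resize(cv2.imread(f"pics/{n}0.png"),(512,384),interpolation=cv2.INTER_AREA).astype(int)
    k=bot.grab_frame(n)[:,:,::-1].astype(int)
    m=np.abs(o-k).max(2)>28
    print(n,'cols',c,'tips pred',[proj(n,p+s*.0425*ty+[0,0,.013]).round(1).tolist() for s in(1,-1)],'body(z+.073)',proj(n,p+[0,0,.073]).round(1))
    for r in range(a,b): print(''.join('#' if v else '.' for v in m[r,c:d]),r)
E
```

```text
side cols 375 tips pred [[393.1, 117.8], [393.9, 126.3]] body(z+.073) [396.1 108.8]
...######################..##......########## 95
...######################..........########## 96
...#######################.........########## 97
##########################.#.......########## 98
############################.......########## 99
############################......########### 100
############################......########### 101
############################......########### 102
############################......########### 103
############################......########### 104
############################......########### 105
############################.....############ 106
############################.....############ 107
############################.....############ 108
#############################....############ 109
#############################....############ 110
#############################...############# 111
##############################..############# 112
################...###########..############# 113
################..############.############## 114
################..###
[... 3661 characters left out ...]
.................................... 322
.................................................. 323
.................................................. 324
.................................................. 325
.................................................. 326
.................................................. 327
.................................................. 328
.................................................. 329
.................................................. 330
.................................................. 331
.................................................. 332
.................................................. 333
.................................................. 334
```

```bash

echo '[{"aperture":0.62,"dx":0.002,"dy":-0.002,"dz":0.012,"yaw":0.4},{"aperture":0.62,"dz":0.012},{"aperture":0.62},{"aperture":0.62}]' | python3 -m handwheel >/dev/null
python3 to.py .498 .2766 .003 102.3
cat > asc.py <<'E'
# label dark(#) grey(o) red(R) pixels in a camera window: asc.py cam r0 r1 c0 c1
import sys; from h import *
n=sys.argv[1]; a,b,c,d=map(int,sys.argv[2:6]); im=bot.grab_frame(n)[a:b,c:d].astype(int)
r,g,bl=im[...,0],im[...,1],im[...,2]
L=np.full(r.shape,'.'); L[(r-bl<18)]='o'; L[(im.max(2)<75)]='#'; L[(r-g>60)&(r>110)]='R'; L[(r>185)&(g>140)]='-'
print('cols',c)
for i,row in enumerate(L): print(''.join(row),a+i)
E
python3 asc.py side 205 250 195 260
```

```text
pos [0.4975 0.2759 0.0147] rot [-179.9    0.   101.7] t 4.58 w 0.62 g 0.0 F [-1.   1.2 -0.5] j [  7.  31. -51. 101.  27.  61. -42.]
d tool mm [ 0.6  0.7 11.7] turn -0.6
cols 195
---------.###ooooo######################.........oooooooooo...... 205
---------.o#ooo....#####################..-.....ooooooooo........ 206
---------.o#ooo....#####################......oooooooooo......... 207
---------..####o....####################o...ooooooooooo...--..... 208
---------..#####.....####################ooooooooooooo...----.... 209
----------.#####.....#################...oooooooooooo...-----.... 210
----------.o####.....#################....oooooooooo...--------.. 211
----------.o#####...o#################.--.o######....------------ 212
---------...#####...##################.--..#####....------------- 213
--------....#####o.o##.......#########..-..#####..--------------- 214
-------.....##########.........#######..--.####..---------------- 215
------.......########...----....#######.--.###..----------------- 216
---.............o####..-------...######....###.------------------ 217
--..........
[... 1527 characters left out ...]

####...-----------.....RRRRRRRRR...........###................... 240
o##...--------------..----RRRRRR..........#####.................. 241
#o...------------------------RRR..........#####..............ooo. 242
....-------------------------............######.....ooooooooooo#o 243
..---------------------------...........#######....ooooooooooooo. 244
----------------------------............#######.....ooo.ooooooo.. 245
---------------------------.............######.............o..... 246
--------------------------......------..######................... 247
-------------------------......------...######................... 248
------------------------......-------..#######................... 249
```

```bash

echo '[{"aperture":0.62,"dz":0.006,"yaw":-0.6},{"aperture":0.62}]' | python3 -m handwheel |grep -E "pos|force"
echo '[{"aperture":0.62,"dz":0.005},{"aperture":0.62}]' | python3 -m handwheel |grep -E "pos|force"
python3 to.py .498 .2766 .003 102.3
python3 asc.py side 222 245 205 245
python3 -c "
from h import *
p=bot.read_state()['eef_pos']; print(proj('side',p),proj('side',p+[.0259,.0056,.008]),proj('side',p-[.0259,.0056,-.008]))"
```

```text
eef_pos: [0.498, 0.276, 0.0089]
contact_force: [-0.3, 0.2, -0.9]
grip_force: 0.0
eef_pos: [0.4979, 0.276, 0.0038]
contact_force: [-0.7, 1.1, 0.9]
grip_force: 0.0
pos [0.4979 0.276  0.0038] rot [-180.     0.   102.2] t 4.97 w 0.62 g 0.0 F [-0.7  1.1  0.9] j [  7.  32. -51. 101.  28.  60. -42.]
d tool mm [0.6 0.2 0.8] turn -0.1
cols 205
oo......####..-------....#####..###..... 222
oooo....oo##..--------...##########..... 223
oooooo..ooo#..---------...#########..... 224
ooooooooooo#..----------..########...... 225
.oooooooooo#..----------..#######....... 226
.oooooo#ooo#..-------.....o#####........ 227
oooooo##ooo#..----........oo##.......... 228
ooooo###ooo#..-..........ooo##.......... 229
ooo####o..o...-..........ooo##.......... 230
oo####o......--..........ooo##.......... 231
o####.......---..........ooo##.......... 232
###o........----..........oo#........... 233
##o.........----.........ooo............ 234
o............--...........o............. 235
...--................................... 236
..---................................... 237
-----.........RRRR...................... 238
------.......RRRRRRRR.............#..... 239
------.......RRRRRRRRR...........###.... 240
-------.--..----RRRRRR..........#####... 241
-------------------RRR.........######... 242
-------------------............######... 243
-------------------...........########.. 244
[223.92409007 242.56929433] [216.88482776 238.92553072] [230.96045863 242.62918036]
```

```bash

echo '[{"aperture":0.62,"dz":0.004},{"aperture":0.62}]' | python3 -m handwheel |grep -E "pos|force"
echo '[{"aperture":0.62,"dz":0.004},{"aperture":0.62}]' | python3 -m handwheel |grep -E "pos|force"
echo '[{"aperture":0.62,"dz":0.004},{"aperture":0.62}]' | python3 -m handwheel |grep -E "pos|force"
python3 asc.py side 225 240 205 245
```

```text
eef_pos: [0.498, 0.276, 0.0001]
contact_force: [0.1, 0.6, -0.2]
grip_force: 0.0
eef_pos: [0.498, 0.276, -0.004]
contact_force: [-1.0, 0.3, 0.9]
grip_force: 0.0
eef_pos: [0.4979, 0.276, -0.008]
contact_force: [-0.7, 0.7, 0.8]
grip_force: 0.0
cols 205
ooooooo#####..--------...######.####.... 225
.oooooo#oo##..--------...##########..... 226
.oooooo#ooo#..-------....##########..... 227
oooooo##ooo#..----.......#########...... 228
ooooo###ooo#..............#######....... 229
oooo####ooo#..............o####......... 230
oo####o.ooo#.............ooo##.......... 231
o####....oo#..-..........ooo##.......... 232
###o.....oo..---..........oo##.......... 233
##o..........--..........ooo##.......... 234
o............--...........oo##.......... 235
...--.....................oo#........... 236
..---.....................oo............ 237
-----.........RRR.........o............. 238
-----........RRRRRR...............#..... 239
```

```bash

for i in 1 ; do
echo '[{"aperture":0.62,"dz":0.004},{"aperture":0.62}]' | python3 -m handwheel |grep -E "pos|contact"
echo '[{"aperture":0.62,"dz":0.004},{"aperture":0.62}]' | python3 -m handwheel |grep -E "pos|contact"
done
python3 asc.py side 225 245 205 245
```

```text
eef_pos: [0.498, 0.276, -0.012]
contact_force: [-0.4, -0.9, -0.8]
eef_pos: [0.4979, 0.276, -0.0161]
contact_force: [-0.9, 0.1, -0.6]
cols 205
.oooo######...-------..######....###.... 225
.ooooo######..-------...#####...####.... 226
.ooooo######..-------...############.... 227
ooooo####oo#..----.......##########..... 228
ooooo###ooo#..--.........##########..... 229
oooo####ooo#..............########...... 230
oo#####oooo#..............#######....... 231
#####...ooo#..............o####......... 232
###o.....oo#..-..........oo###.......... 233
##o......oo#..-...........oo##.......... 234
o.........o...-...........oo##.......... 235
...--.....................oo##.......... 236
.---.....................ooo#........... 237
----..........RR.........ooo#........... 238
----.........RRRRR........oo......#..... 239
-----........RRRRRRRR............###.... 240
-------.-...----RRRRRR..........####.... 241
-------------------RR..........######... 242
--------------------...........######... 243
-------------------...........#######... 244
```

```bash

echo '[{"aperture":0.62,"dz":0.005},{"aperture":0.62}]' | python3 -m handwheel |grep -E "pos|contact"
echo '[{"aperture":0.62,"dz":0.005},{"aperture":0.62}]' | python3 -m handwheel |grep -E "pos|contact"
echo '[{"aperture":0.62,"dz":0.004},{"aperture":0.62}]' | python3 -m handwheel |grep -E "pos|contact"
python3 asc.py side 225 248 205 245
```

```text
eef_pos: [0.4979, 0.276, -0.0211]
contact_force: [-0.9, -0.5, -0.5]
eef_pos: [0.4978, 0.2759, -0.0263]
contact_force: [-0.4, -0.2, 0.3]
eef_pos: [0.4979, 0.276, -0.03]
contact_force: [0.9, -0.3, -0.4]
cols 205
.o#####...##.......#########.....####... 225
.o##########..........#######....####... 226
.oo########...----.....######...#####... 227
ooo########...----.....######...####.... 228
ooo#########..--.......#######..####.... 229
oooo########...........#############.... 230
oo####ooooo#.............##########..... 231
o####...ooo#.............##########..... 232
###o.....oo#.............o########...... 233
##o.....ooo#..............#######....... 234
o.......ooo#..............o#####........ 235
...--...ooo#..............oo##.......... 236
.---.....oo#..............oo##.......... 237
----......oo..............oo##.......... 238
----.........RRRRR........oo##....#..... 239
-----........RRRRRRRR....ooo##...###.... 240
------......----RRRRRR....oo#...####.... 241
-------------------RR.....oo...######... 242
-------------------............######... 243
-------------------...........#######... 244
------------------............#######... 245
-----------------.............#######... 246
----------------..............######.... 247
```

```bash

echo '[{"aperture":0.62,"dz":0.004},{"aperture":0.62}]' | python3 -m handwheel |grep -E "pos|contact"
echo '[{"aperture":0.62,"dz":0.003},{"aperture":0.62}]' | python3 -m handwheel |grep -E "pos|contact"
echo '[{"aperture":0.45},{"aperture":0.3},{"aperture":0.2},{"aperture":0.2}]' | python3 -m handwheel 40
python3 asc.py side 225 248 205 245
```

```text
eef_pos: [0.498, 0.276, -0.034]
contact_force: [0.6, -0.1, 0.8]
eef_pos: [0.498, 0.276, -0.0369]
contact_force: [0.2, -0.3, -0.4]
clock: 7.17
eef_pos: [0.4983, 0.2763, -0.0362]
eef_rot: [180.0, -0.0, 102.2]
contact_force: [0.7, -0.3, 0.9]
gripper_width: 0.343
grip_force: 39.3
cols 205
ooo######..###############.....oooooo... 225
.oo#############..#########....o####.... 226
.ooo###########.....#######....o###..... 227
oooo###########......######....####..... 228
oooo###########......######....###...... 229
ooo############......######....##....... 230
oo####....#####......######...###....... 231
o####......#####......##########........ 232
####........####......#########o........ 233
##o.........oo##......#########......... 234
o...........oo#........#######.......... 235
...--.......oo#........######........... 236
..--........oo........oo###............. 237
----........o.........oo###............. 238
----..........RR......oo###.......#..... 239
----.........RRR...R..ooo##......###.... 240
------......----......ooo#......####.... 241
-------------------...ooo#......#####... 242
-------------------...ooo......######... 243
-------------------...oo.......######... 244
------------------............#######... 245
-----------------.............#######... 246
----------------..............######.... 247
```

The wedge is gripped (opening 29 mm). The z reading runs about 37 mm low, so I'll use the bench-contact height of -0.0365 as reference. Next come the lift and the slot geometry.

```bash

echo '[{"aperture":0.2,"dz":-0.02},{"aperture":0.2,"dz":-0.03},{"aperture":0.2,"dz":-0.03},{"aperture":0.2}]' | python3 -m handwheel | grep -E "pos|force|width"
cat > geo.py <<'E'
from fit import *
H=np.array([.52362,.03962,0]); HY=-.31
def h2w(p): return R.from_euler('z',HY,degrees=True).apply(np.array(p)/1000)+H
def w2h(p): return R.from_euler('z',-HY,degrees=True).apply(np.array(p)-H)*1000
E
python3 - <<'E'
from geo import *
for uv,z in [((152,236),32),((515,248),32),((155,165),32),((515,180),32),((230,248),12),((125,240),26),((152,152),26)]:
    print(uv,w2h(pix('top',*crop(uv,10,[222,168]),z/1000)).round(1))
print('pre',h2w([-16.5,-160,0]),'in',h2w([-16.5,-118,0]))
E
python3 to.py .5062 -.1203 .04 89.7
python3 asc.py side 215 245 190 250
```

```text
eef_pos: [0.5005, 0.2784, 0.0489]
contact_force: [1.0, 0.1, -0.7]
gripper_width: 0.343
grip_force: 39.6
(152, 236) [ 1.9 66.4 32. ]
(515, 248) [  1.3 -55.1  32. ]
(155, 165) [26.  66.3 32. ]
(515, 180) [ 24.3 -54.6  32. ]
(230, 248) [ 1.4 41.2 12. ]
(125, 240) [ 1.1 75.9 26. ]
(152, 152) [31.4 68.  26. ]
pre [ 0.50625456 -0.12028838  0.        ] in [ 0.5064818 -0.078289   0.       ]
pos [0.5005 0.2784 0.0489] rot [ 1.796e+02 -1.000e-01  1.023e+02] t 7.55 w 0.343 g 39.6 F [ 1.   0.1 -0.7] j [  9.  29. -53.  99.  26.  64. -40.]
d tool mm [-390.8  -79.1    7.7] turn 12.6
cols 190
------------.............ooo#........######..------...------ 215
-----------..............ooo#........####....--------------- 216
--------..............-..ooo.........o###.....-------------- 217
-------.............---..o..........oo##...--....----------- 218
------..ooo.......------....RR......ooo#..-----....--------- 219
-----..oooooo....-------...RRR...R..ooo#..------.....------- 220
---..oooooooooo...------------..RR..oo##..----------........ 221
--.oooooooooooooo...-------------...oo#...-----------....... 
[... 733 characters left out ...]
o.------...................................... 234
ooooooooooooo#..-----....................................... 235
ooooooooooo###....-......................................... 236
ooooooooo###o............................................... 237
ooooooo####o................................................ 238
o#oooo####o..--..................................#.......... 239
o#oooo###o..----.......--.......................###......... 240
oooo####...-------.....---.--..................####......... 241
..o###o...---------.----------.................#####........ 242
....o....---------------------................######.....ooo 243
--.....----------------------.................######....o#oo 244
```

```bash

echo '[{"aperture":0.2,"yaw":4.2},{"aperture":0.2,"yaw":4.2},{"aperture":0.2,"yaw":4.2},{"aperture":0.2,"dx":-0.02},{"aperture":0.2,"dx":-0.03}]' | python3 -m handwheel >/dev/null
echo '[{"aperture":0.2,"dx":-0.035},{"aperture":0.2,"dx":-0.035},{"aperture":0.2,"dx":-0.035},{"aperture":0.2,"dx":-0.035},{"aperture":0.2,"dx":-0.035}]' | python3 -m handwheel >/dev/null
echo '[{"aperture":0.2,"dx":-0.035},{"aperture":0.2,"dx":-0.035},{"aperture":0.2,"dx":-0.035},{"aperture":0.2,"dx":-0.03},{"aperture":0.2,"dx":-0.02}]' | python3 -m handwheel >/dev/null
echo '[{"aperture":0.2},{"aperture":0.2}]' | python3 -m handwheel >/dev/null
python3 to.py .5068 -.1203 -.023 89.7
```

```text
pos [ 0.4949 -0.1048  0.0426] rot [-179.9   -0.    89.5] t 9.02 w 0.344 g 39.6 F [ 0.5  0.3 -0.1] j [ 48.  18. -46. 109.  15.  59.  -6.]
d tool mm [-15.4  12.1  65.6] turn -0.2
```

```bash

echo '[{"aperture":0.2,"dx":-0.0154,"dy":0.0121,"yaw":-0.2},{"aperture":0.2,"dz":0.02},{"aperture":0.2,"dz":0.02},{"aperture":0.2,"dz":0.01},{"aperture":0.2}]' | python3 -m handwheel |grep -E "contact"
python3 to.py .5068 -.1203 -.023 89.7
python3 - <<'E'
from geo import *
s=bot.read_state(); p=s['eef_pos']; dz=.0365+.006  # wedge underside = tcp z+.0365
b=p[2]+.0365
t=h2w(w2h([p[0],p[1],0])+[6,100.3,0]); 
c=[h2w(w2h([p[0],p[1],0])+np.array(q)) +[0,0,b+.026] for q in ((15,100.3,0),(-3,100.3,0),(15,-19.7,0),(-15,20.3,0))]
print(proj('top',np.array(c)).round(1).tolist(), proj('side',np.array(c)).round(1).tolist())
E
python3 asc.py top 175 215 240 300; python3 asc.py side 185 215 238 290
```

```text
contact_force: [-0.0, 1.0, -0.3]
pos [ 0.5059 -0.1174 -0.0087] rot [-1.798e+02 -1.000e-01  8.990e+01] t 9.43 w 0.34 g 39.6 F [-0.   1.  -0.3] j [ 46.  25. -43. 109.  20.  54.  -8.]
d tool mm [-2.9  1.  14.3] turn 0.2
[[273.8, 192.4], [273.6, 197.8], [310.4, 193.4], [298.0, 202.2]] [[263.8, 190.3], [267.8, 191.8], [279.8, 176.9], [281.1, 183.6]]
cols 240
..........................................................## 175
-----.....................................................## 176
-----------...---..------------------....................### 177
--.....................-------------------....--..........## 178
--...............................---------....-...........## 179
--...............................---------...--............# 180
--................................-------------............# 181
--................................-------------............# 182
..................................-------------............# 183
...#######........................-------------............# 184
ooooooooooooooooo#o#############...------------............# 185
ooooooooooooooooooooooooooooo
[... 2874 characters left out ...]
-........... 202
........ooooooooooo...-...........------............ 203
.......oooooooooo.................-----............. 204
......oooooooooo..................----.............. 205
.....ooooooooo...................----............... 206
...oooooooooo...................----................ 207
-..ooooooooo...--..............----................. 208
...oooooooo...----...........-----.................. 209
.....ooooo...-----.........-----.................... 210
.......oo...--------.....------..................... 211
...........-----------..------...................... 212
.........--------------------....................... 213
.......---------------------........................ 214
```

```bash
python3 - <<'E'
from geo import *
s=bot.read_state(); p=s['eef_pos']; b=p[2]+.0365
im=bot.grab_frame('top').astype(float)
P0=w2h([p[0],p[1],0])
for y in (95,85,75,65,55):   # wedge-frame dist ahead of TCP
    e=[proj('top',h2w(P0+[x,y,0])+[0,0,b+.026]) for x in (15,-15+.15*max(0,y-20.3))]
    c=int(round(e[0][0])); pr=im[186:206,c-1:c+2].mean(1).sum(1)/3
    print(y,c,'pred',e[0][1].round(1),e[1][1].round(1),pr.round(0).astype(int).tolist())
E
```

```text
95 276 pred 191.8 197.5 [151, 152, 153, 152, 150, 145, 139, 144, 145, 146, 149, 131, 87, 128, 144, 144, 146, 147, 149, 147]
85 279 pred 191.9 198.0 [152, 152, 153, 152, 151, 144, 135, 142, 144, 145, 148, 138, 103, 94, 132, 144, 146, 147, 148, 147]
75 282 pred 191.9 198.6 [151, 152, 153, 152, 152, 140, 127, 142, 143, 145, 147, 149, 131, 72, 108, 143, 145, 146, 147, 147]
65 285 pred 192.0 199.1 [151, 153, 153, 152, 152, 144, 132, 142, 143, 144, 146, 146, 141, 116, 98, 140, 144, 145, 146, 146]
55 288 pred 192.1 199.6 [102, 104, 103, 100, 100, 95, 108, 144, 143, 144, 145, 146, 146, 133, 76, 66, 78, 93, 90, 89]
```

Top-view edges agree with the prediction within about 1 mm. Now I lower the wedge and slide it in.

```bash

echo '[{"aperture":0.2,"dx":-0.0029,"dy":0.001,"dz":0.007,"yaw":0.2},{"aperture":0.2,"dz":0.006},{"aperture":0.2},{"aperture":0.2}]' | python3 -m handwheel |grep -E "contact|pos"
python3 to.py .5066 -.0833 -.0235 89.7
```

```text
eef_pos: [0.5085, -0.1221, -0.0196]
contact_force: [-0.7, 0.3, -0.5]
pos [ 0.5085 -0.1221 -0.0196] rot [-180.    -0.    89.6] t 9.92 w 0.346 g 39.6 F [-0.7  0.3 -0.5] j [ 45.  26. -43. 109.  22.  53.  -8.]
d tool mm [38.8 -2.1  3.9] turn -0.1
```

```bash

echo '[{"aperture":0.2,"dy":-0.0021,"dz":0.0035},{"aperture":0.2}]' | python3 -m handwheel |grep -E "contact|pos"
echo '[{"aperture":0.2,"dx":0.012},{"aperture":0.2,"dx":0.012},{"aperture":0.2}]' | python3 -m handwheel |grep -E "contact|pos"
echo '[{"aperture":0.2,"dx":0.008},{"aperture":0.2,"dx":0.007},{"aperture":0.2}]' | python3 -m handwheel |grep -E "contact|pos"
python3 to.py .5066 -.0790 -.0245 89.7
```

```text
eef_pos: [0.5061, -0.1221, -0.0233]
contact_force: [0.2, -0.0, -0.8]
eef_pos: [0.507, -0.0945, -0.0226]
contact_force: [0.4, 0.3, -1.3]
eef_pos: [0.507, -0.0811, -0.0227]
contact_force: [0.0, 0.7, -0.6]
pos [ 0.507  -0.0811 -0.0227] rot [180.   -0.   89.8] t 10.58 w 0.341 g 40.9 F [ 0.   0.7 -0.6] j [ 42.  25. -44. 111.  22.  53. -13.]
d tool mm [ 2.  -0.4  1.8] turn 0.1
```

```bash

echo '[{"aperture":0.2,"dx":0.005},{"aperture":0.2,"dz":0.001},{"aperture":0.2,"dz":0.001},{"aperture":0.2}]' | python3 -m handwheel |grep -E "contact|pos"
echo '[{"aperture":0.6},{"aperture":0.6},{"aperture":0.6},{"aperture":0.6}]' | python3 -m handwheel |grep -E "contact|pos|width"
echo '[{"aperture":0.6,"dz":-0.015},{"aperture":0.6,"dz":-0.03},{"aperture":0.6,"dz":-0.035},{"aperture":0.6,"dz":-0.04},{"aperture":0.6}]' | python3 -m handwheel |grep -E "contact|pos|width"
python3 to.py .531 -.2252 .08 -7.2
```

```text
eef_pos: [0.5075, -0.0778, -0.0244]
contact_force: [-1.4, 2.3, 6.1]
eef_pos: [0.5069, -0.0784, -0.025]
contact_force: [0.4, -0.3, -0.4]
gripper_width: 0.599
eef_pos: [0.5108, -0.0782, 0.1019]
contact_force: [1.0, -0.1, -0.0]
gripper_width: 0.599
pos [ 0.5108 -0.0782  0.1019] rot [1.795e+02 1.000e-01 8.970e+01] t 11.67 w 0.599 g 0.0 F [ 1.  -0.1 -0. ] j [ 47.  15. -48. 105.  12.  65.  -6.]
d tool mm [-146.9   20.8   22.5] turn 96.9
```

```bash

echo '[{"aperture":0.6,"dx":-0.035},{"aperture":0.6,"dx":-0.04},{"aperture":0.6,"dx":-0.04,"yaw":-6.9},{"aperture":0.6,"yaw":-6.9},{"aperture":0.6,"yaw":-6.9}]' | python3 -m handwheel >/dev/null
echo '[{"aperture":0.6,"yaw":-6.9},{"aperture":0.6,"yaw":-6.9},{"aperture":0.6,"yaw":-6.9},{"aperture":0.6,"yaw":-6.9},{"aperture":0.6,"yaw":-6.9}]' | python3 -m handwheel >/dev/null
echo '[{"aperture":0.6,"yaw":-6.9},{"aperture":0.6,"yaw":-6.9},{"aperture":0.6,"yaw":-6.9},{"aperture":0.6,"yaw":-6.9},{"aperture":0.6}]' | python3 -m handwheel >/dev/null
python3 to.py .541 -.2264 -.036 172.8
python3 asc.py top 175 215 240 310
python3 - <<'E'
from geo import *
# predicted wedge corners now (d from release pose)
P0=w2h([.5069,-.0784,0]); print(P0, [proj('top',h2w(P0+np.array(q))+[0,0,.038]).round(1).tolist() for q in((15,100.3,0),(-3,100.3,0),(15,-19.7,0),(-15,-19.7,0))])
E
```

```text
pos [ 0.506  -0.1933  0.0949] rot [180.   -0.  172.7] t 12.92 w 0.598 g 0.0 F [ 0.4 -0.  -0.4] j [ 65.  23. -58. 101.  21.  68.  83.]
d tool mm [-38.9 -28.4 130.9] turn -0.1
cols 240
...................................................................... 175
------................................................................ 176
-------------------------------------................................. 177
--..................-----------------------..---...................... 178
--...............................---------...---...................... 179
--...............................----------..---...................... 180
--................................--------------...................... 181
--................................-------------....................... 182
..................................-------------....................... 183
....####..........................-------------....................... 184
oooooooooooooooooooooo#########...-------------....................... 185
oooooooooooooooooooooooooooooooo..-------------....................... 186
ooooooooooooooooo
[... 1491 characters left out ...]
-------..............-------------..--........................ 207
--------------------.........-------------...-........................ 208
........-----------------....-------------...-........................ 209
..................................--------...-........................ 210
...................................................................... 211
...................................................................... 212
...................................................................... 213
...................................................................... 214
[ -16.08120874 -118.10873603    0.        ] [[261.9, 192.5], [261.7, 197.8], [298.0, 193.5], [297.9, 202.5]]
```

The wedge stands in the slot as predicted (tip col 262, butt col 297). On to the hammer.

```bash

echo '[{"aperture":0.6,"dx":-0.02,"dy":-0.0142,"dz":0.02},{"aperture":0.6,"dx":-0.0189,"dy":-0.0142,"dz":0.03},{"aperture":0.6,"dz":0.035},{"aperture":0.6,"dz":0.025},{"aperture":0.6}]' | python3 -m handwheel |grep -E "contact|pos"
echo '[{"aperture":0.6}]' | python3 -m handwheel |grep -E "contact|pos"
python3 to.py .541 -.2264 -.036 172.8
python3 asc.py top 165 200 315 365
```

```text
eef_pos: [0.5376, -0.2255, -0.0201]
contact_force: [-1.1, 0.2, -0.6]
eef_pos: [0.5404, -0.2258, -0.0153]
contact_force: [1.0, 0.4, 0.3]
pos [ 0.5404 -0.2258 -0.0153] rot [ 1.799e+02 -1.000e-01  1.723e+02] t 13.47 w 0.603 g 0.0 F [1.  0.4 0.3] j [ 58.  36. -51.  99.  32.  60.  78.]
d tool mm [-0.7 -0.5 20.7] turn -0.5
cols 315
.......................############............... 165
........................###########............... 166
........................###########..#............ 167
.........................##########............... 168
........................o##########............... 169
........................###########............... 170
........................###########...#........... 171
.........................##########............... 172
.....................#...##########............... 173
.....................#...##########............... 174
.........................##########............... 175
......#o..........oo#....#########.....#.......... 176
......#o...........##....##########....#.......... 177
......####o.......o##....#########................ 178
..
[... 452 characters left out ...]
##########...###.................... 187
......###################..####................... 188
.......###################...#.................... 189
.......####################....................... 190
.......######################..................... 191
............#######..##########................... 192
..............#####...##########..#...#........... 193
...............####....##########.#....#.......... 194
................##.....##########......#.......... 195
...................#...#########.................. 196
.......................#########....#............. 197
................#......###########................ 198
................#.......#########................. 199
```

```bash

echo '[{"aperture":0.6,"dx":-0.0007,"dz":0.008,"yaw":-0.5},{"aperture":0.6}]' | python3 -m handwheel |grep -E "contact|pos"
echo '[{"aperture":0.6,"dz":0.007},{"aperture":0.6}]' | python3 -m handwheel |grep -E "contact|pos"
echo '[{"aperture":0.6,"dz":0.005},{"aperture":0.6}]' | python3 -m handwheel |grep -E "contact|pos"
echo '[{"aperture":0.1},{"aperture":0.1},{"aperture":0.1},{"aperture":0.1},{"aperture":0.1}]' | python3 -m handwheel 120
```

```text
eef_pos: [0.5423, -0.2269, -0.0221]
contact_force: [-0.9, -0.2, -1.5]
eef_pos: [0.5415, -0.2267, -0.0302]
contact_force: [-0.8, -0.7, -0.3]
eef_pos: [0.5413, -0.2265, -0.0355]
contact_force: [-0.5, -0.0, -0.7]
clock: 14.43
eef_pos: [0.5422, -0.2265, -0.0343]
eef_rot: [-180.0, 0.1, 172.9]
contact_force: [-1.1, 0.8, 4.4]
gripper_width: 0.182
grip_force: 117.7
```

```bash

echo '[{"aperture":0.1,"dz":-0.01},{"aperture":0.1,"dz":-0.02},{"aperture":0.1,"dz":-0.02,"yaw":-3.4},{"aperture":0.1,"yaw":-3.4},{"aperture":0.1}]' | python3 -m handwheel |grep -E "contact|pos|width|grip"
python3 - <<'E'
from geo import *
print(h2w([-52.7,-222,0]))
E
python3 to.py .4697 -.182 .016 179.7
```

```text
eef_pos: [0.5421, -0.2269, 0.0163]
contact_force: [-1.3, -0.3, -4.0]
gripper_width: 0.183
grip_force: 117.8
[ 0.46971964 -0.18209162  0.        ]
pos [ 0.5421 -0.2269  0.0163] rot [-1.799e+02  1.000e-01  1.799e+02] t 14.85 w 0.183 g 117.8 F [-1.3 -0.3 -4. ] j [ 60.  34. -54.  98.  31.  63.  87.]
d tool mm [72.5 44.7  0.2] turn 0.2
```

```bash

echo '[{"aperture":0.1,"dx":0.024,"dy":0.015},{"aperture":0.1,"dx":0.024,"dy":0.015},{"aperture":0.1,"dx":0.0245,"dy":0.0147},{"aperture":0.1},{"aperture":0.1}]' | python3 -m handwheel |grep -E "contact|pos|rot"
python3 to.py .4697 -.182 -.024 179.7
python3 - <<'E'
from geo import *
s=bot.read_state();p=s['eef_pos'];P0=w2h([p[0],p[1],0]);lift=p[2]+.035
print([proj('top',h2w(P0+np.array(q))+[0,0,lift+z]).round(1).tolist() for q,z in(((37.2,54,0),.0165),((53.2,54,0),.033),((21.2,54,0),.033),((37.2,-54,0),.02),((21,0,0),.033),((53,0,0),.033))])
E
python3 asc.py top 165 215 290 360
```

```text
eef_pos: [0.4676, -0.1812, 0.0146]
eef_rot: [-180.0, -0.1, 179.7]
contact_force: [0.5, -1.0, -3.1]
pos [ 0.4676 -0.1812  0.0146] rot [-1.800e+02 -1.000e-01  1.797e+02] t 15.27 w 0.181 g 117.8 F [ 0.5 -1.  -3.1] j [ 67.  25. -59. 111.  26.  58.  86.]
d tool mm [-2.2 -0.8 38.6] turn -0.0
[[307.9, 197.6], [308.6, 192.0], [308.5, 202.0], [341.7, 198.5], [325.6, 202.5], [325.6, 192.6]]
cols 290
...................................................................... 165
...................................................................... 166
...................................................................... 167
...................................................................... 168
...................................................................... 169
...................................................................... 170
...................................................................... 171
...................................................................... 172
...................................................................... 173
................................
[... 2342 characters left out ...]
..................... 205
..................ooooooooo#####...#######...##....................... 206
..................oooo##########...#######...##....................... 207
..................##o############..#######...#........................ 208
..................#####o#########...######...##....................... 209
..................#####o#########...######..###....................... 210
...................###############...#####..###....................... 211
....................###############..####...###....................... 212
....................###############...###...#.#....................... 213
....................################...#...####....................... 214
```

```bash

echo '[{"aperture":0.1,"dx":-0.0022,"dz":0.012},{"aperture":0.1,"dz":0.014},{"aperture":0.1,"dz":0.0105},{"aperture":0.1},{"aperture":0.1}]' | python3 -m handwheel |grep -E "contact|pos|rot"
python3 - <<'E'
from geo import *
s=bot.read_state();p=s['eef_pos'];P0=w2h([p[0],p[1],0]);lift=p[2]+.035;print(P0,lift)
print([proj('top',h2w(P0+np.array(q))+[0,0,lift+z]).round(1).tolist() for q,z in(((37.2,54,0),.0165),((53.2,54,0),.0165),((37.2,54,0),.033),((21.2,54,0),.0165),((30,30,0),.028))])
im=bot.grab_frame('top').astype(int)
for c in (308,310,312,315): print(c,im[186:210,c].tolist() and im[186:210,c].mean(1).round().astype(int).tolist(),(im[186:210,c,0]-im[186:210,c,2]).tolist())
E
```

```text
eef_pos: [0.4711, -0.1807, -0.0226]
eef_rot: [179.9, -0.1, 179.8]
contact_force: [-0.8, -0.2, -3.7]
[ -51.34428744 -220.6229699     0.        ] 0.01238395762475722
[[306.3, 198.0], [306.3, 193.2], [306.9, 197.4], [306.2, 202.7], [314.0, 199.9]]
308 [83, 85, 85, 90, 88, 85, 88, 87, 82, 90, 102, 110, 112, 107, 102, 98, 79, 54, 61, 84, 110, 107, 87, 58] [36, 34, 32, 31, 31, 32, 31, 29, 21, 20, 23, 23, 25, 23, 23, 21, 16, 4, 4, 9, 14, 12, 8, 3]
310 [84, 84, 87, 90, 89, 90, 87, 86, 85, 96, 111, 118, 118, 115, 107, 96, 74, 41, 35, 54, 72, 69, 53, 32] [35, 34, 32, 32, 33, 32, 32, 31, 28, 21, 24, 26, 26, 26, 24, 23, 18, 8, 1, 4, 7, 7, 5, -1]
312 [84, 86, 90, 89, 88, 87, 85, 82, 82, 86, 96, 109, 114, 115, 103, 82, 60, 78, 89, 84, 74, 69, 59, 62] [34, 32, 32, 33, 33, 34, 35, 36, 34, 28, 23, 24, 25, 23, 22, 19, 20, 18, 9, 9, 7, 8, 7, 6]
315 [85, 87, 90, 86, 85, 87, 88, 89, 90, 87, 91, 109, 116, 116, 104, 80, 55, 56, 41, 55, 68, 62, 43, 32] [32, 33, 31, 31, 31, 33, 34, 33, 31, 29, 22, 24, 26, 25, 24, 20, 20, 20, 7, 6, 7, 6, 3, 1]
```

Head and butt centres coincide (row ~198). First gentle tap.

```bash

echo '[{"aperture":0.1,"dy":0.012},{"aperture":0.1,"dy":0.010},{"aperture":0.1,"dy":0.006},{"aperture":0.1,"dy":0.005},{"aperture":0.1,"dy":0.005}]' | python3 -m handwheel |grep -E "contact|pos"
echo '[{"aperture":0.1}]' | python3 -m handwheel |grep -E "contact|pos"
echo '[{"aperture":0.1,"dy":-0.012},{"aperture":0.1,"dy":-0.012},{"aperture":0.1}]' | python3 -m handwheel |grep -E "contact|pos"
cat > wp.py <<'E'
from geo import *
im=bot.grab_frame('top').astype(int); r=(im[...,0]-im[...,1]>60)[194:202,255:320]
c=np.where(r.sum(0)>=4)[0]+255
a,b=c.min()-.5,c.max()+.5
print('red cols',a,b,'head-left y(holder)',w2h(pix('top',a,198,.038))[1].round(1),'butt y',w2h(pix('top',b,198,.038))[1].round(1))
p=bot.read_state()['eef_pos'];print('face y',(w2h([p[0],p[1],0])[1]+54).round(1))
E
python3 wp.py
```

```text
eef_pos: [0.472, -0.1429, -0.0211]
contact_force: [-0.5, -1.9, -3.0]
eef_pos: [0.4719, -0.1423, -0.0211]
contact_force: [-0.1, 0.4, -2.4]
eef_pos: [0.4714, -0.1718, -0.0215]
contact_force: [0.6, -1.0, -4.2]
red cols 283.5 295.5 head-left y(holder) -90.1 butt y -129.8
face y -156.2
```

```bash

echo '[{"aperture":0.1,"dy":0.012},{"aperture":0.1,"dy":0.010},{"aperture":0.1,"dy":0.006},{"aperture":0.1,"dy":0.005},{"aperture":0.1,"dy":0.004}]' | python3 -m handwheel |grep -E "contact|pos"
echo '[{"aperture":0.1,"dy":-0.012},{"aperture":0.1,"dy":-0.008},{"aperture":0.1}]' | python3 -m handwheel |grep -E "contact|pos"
python3 wp.py
```

```text
eef_pos: [0.4719, -0.1294, -0.0213]
contact_force: [0.6, -0.2, -3.3]
eef_pos: [0.4717, -0.1529, -0.0214]
contact_force: [0.4, -0.5, -3.5]
red cols 279.5 291.5 head-left y(holder) -76.8 butt y -116.6
face y -137.8
```

```bash

echo '[{"aperture":0.1,"dy":0.012},{"aperture":0.1,"dy":0.007},{"aperture":0.1,"dy":0.003},{"aperture":0.1,"dy":0.003},{"aperture":0.1,"dy":0.002}]' | python3 -m handwheel |grep -E "contact|pos"
echo '[{"aperture":0.1,"dy":-0.010},{"aperture":0.1,"dy":-0.008},{"aperture":0.1}]' | python3 -m handwheel |grep -E "contact|pos"
python3 wp.py
```

```text
eef_pos: [0.4721, -0.1232, -0.0212]
contact_force: [0.4, -2.0, -4.2]
eef_pos: [0.4716, -0.1443, -0.0215]
contact_force: [1.1, -0.7, -3.6]
red cols 277.5 289.5 head-left y(holder) -70.2 butt y -109.9
face y -129.1
```

```bash

echo '[{"aperture":0.1,"dy":0.010},{"aperture":0.1,"dy":0.007},{"aperture":0.1,"dy":0.003}]' | python3 -m handwheel |grep -E "contact|pos"
echo '[{"aperture":0.1,"dy":0.002}]' | python3 -m handwheel |grep -E "contact|pos"
echo '[{"aperture":0.1,"dy":0.002}]' | python3 -m handwheel |grep -E "contact|pos"
echo '[{"aperture":0.1,"dy":-0.010},{"aperture":0.1,"dy":-0.008},{"aperture":0.1}]' | python3 -m handwheel |grep -E "contact|pos"
python3 wp.py
```

```text
eef_pos: [0.472, -0.1196, -0.0212]
contact_force: [1.5, -1.6, -3.9]
eef_pos: [0.4722, -0.1186, -0.0212]
contact_force: [1.5, -3.7, -3.6]
eef_pos: [0.4723, -0.1179, -0.0211]
contact_force: [0.7, -7.3, -4.1]
eef_pos: [0.4716, -0.1378, -0.0216]
contact_force: [-0.7, -0.8, -4.8]
red cols 275.5 287.5 head-left y(holder) -63.6 butt y -103.3
face y -122.6
```

```bash

echo '[{"aperture":0.1,"dy":0.010},{"aperture":0.1,"dy":0.007},{"aperture":0.1,"dy":0.003}]' | python3 -m handwheel |grep -E "contact|pos"
echo '[{"aperture":0.1,"dy":0.001}]' | python3 -m handwheel |grep -E "contact|pos"
echo '[{"aperture":0.1,"dy":0.001}]' | python3 -m handwheel |grep -E "contact|pos"
echo '[{"aperture":0.1,"dy":-0.010},{"aperture":0.1,"dy":-0.008},{"aperture":0.1}]' | python3 -m handwheel |grep -E "contact|pos"
python3 wp.py
```

```text
eef_pos: [0.4714, -0.1173, -0.0213]
contact_force: [-4.4, -20.7, 0.1]
eef_pos: [0.4714, -0.1173, -0.0212]
contact_force: [-2.9, -17.2, -0.9]
eef_pos: [0.4713, -0.1173, -0.0212]
contact_force: [-3.0, -20.4, -0.6]
eef_pos: [0.4719, -0.1323, -0.0214]
contact_force: [-0.3, -0.8, -4.3]
red cols 275.5 287.5 head-left y(holder) -63.6 butt y -103.3
face y -117.2
```

```bash

echo '[{"aperture":0.1,"dy":0.008},{"aperture":0.1,"dy":0.005},{"aperture":0.1,"dy":0.003}]' | python3 -m handwheel |grep -E "contact|pos"
echo '[{"aperture":0.1,"dy":0.001}]' | python3 -m handwheel |grep -E "contact|pos"
echo '[{"aperture":0.1,"dy":0.001}]' | python3 -m handwheel |grep -E "contact|pos"
echo '[{"aperture":0.1,"dy":-0.015},{"aperture":0.1,"dy":-0.02},{"aperture":0.1,"dy":-0.02},{"aperture":0.1}]' | python3 -m handwheel |grep -E "contact|pos"
python3 wp.py
python3 to.py .4697 -.2 -.03 179.7
```

```text
eef_pos: [0.4714, -0.1173, -0.0213]
contact_force: [-4.2, -20.8, 0.5]
eef_pos: [0.4714, -0.1173, -0.0212]
contact_force: [-2.4, -18.3, -1.0]
eef_pos: [0.4713, -0.1173, -0.0212]
contact_force: [-4.2, -21.0, 0.8]
eef_pos: [0.4716, -0.1714, -0.0215]
contact_force: [0.2, -0.7, -3.0]
red cols 275.5 287.5 head-left y(holder) -63.6 butt y -103.3
face y -155.0
pos [ 0.4717 -0.1691 -0.0214] rot [180.    0.  179.6] t 20.25 w 0.18 g 119.6 F [ 0.6  0.  -3.7] j [ 63.  29. -56. 112.  29.  55.  82.]
d tool mm [  1.8 -30.9   8.6] turn -0.1
```

Two taps reached about 21 N with no further travel, so the wedge is home. I'll lay the hammer back near its original spot.

```bash

echo '[{"aperture":0.1,"dx":-0.01,"dy":-0.016,"dz":-0.008},{"aperture":0.1,"dx":-0.02,"dy":-0.017,"dz":-0.008},{"aperture":0.1,"dx":-0.02,"dy":-0.018},{"aperture":0.1,"dx":-0.015},{"aperture":0.1}]' | python3 -m handwheel |grep -E "contact|pos"
echo '[{"aperture":0.1,"dz":0.01},{"aperture":0.1,"dz":0.01},{"aperture":0.1,"dz":0.004},{"aperture":0.1}]' | python3 -m handwheel |grep -E "contact|pos"
echo '[{"aperture":0.1,"dz":0.003},{"aperture":0.1}]' | python3 -m handwheel |grep -E "contact|pos"
python3 to.py .535 -.22 -.035 179.7
```

```text
eef_pos: [0.5396, -0.2182, -0.0049]
contact_force: [-0.1, 0.6, -4.2]
eef_pos: [0.5346, -0.2188, -0.0312]
contact_force: [0.4, -0.5, -3.9]
eef_pos: [0.5361, -0.2197, -0.0327]
contact_force: [-0.7, 0.0, -3.7]
pos [ 0.5361 -0.2197 -0.0327] rot [-180.    -0.   179.7] t 21.17 w 0.187 g 119.6 F [-0.7  0.  -3.7] j [ 58.  37. -51. 101.  34.  59.  84.]
d tool mm [ 1.1 -0.3  2.3] turn 0.0
```

```bash

echo '[{"aperture":0.1,"dz":0.001},{"aperture":0.1}]' | python3 -m handwheel |grep -E "contact|pos"
echo '[{"aperture":0.1,"dz":0.001},{"aperture":0.1}]' | python3 -m handwheel |grep -E "contact|pos"
```

```text
eef_pos: [0.5365, -0.2199, -0.0332]
contact_force: [-1.1, -0.1, -3.6]
eef_pos: [0.5367, -0.2199, -0.034]
contact_force: [-0.9, -0.0, -1.3]
```

```bash

echo '[{"aperture":0.1,"dz":0.0008},{"aperture":0.1}]' | python3 -m handwheel |grep -E "contact|pos"
echo '[{"aperture":0.3},{"aperture":0.5},{"aperture":0.6},{"aperture":0.6}]' | python3 -m handwheel |grep -E "contact|pos|width"
echo '[{"aperture":0.6,"dz":-0.015},{"aperture":0.6,"dz":-0.03},{"aperture":0.6,"dz":-0.035},{"aperture":0.6,"dz":-0.04},{"aperture":0.6,"dz":-0.03}]' | python3 -m handwheel |grep -E "contact|pos|width"
echo '[{"aperture":0.6,"dx":0.01,"dy":-0.03,"dz":-0.02},{"aperture":0.6,"dx":0.01,"dy":-0.035},{"aperture":0.6,"dx":0.01,"dy":-0.035},{"aperture":0.6,"dx":0.01,"dy":-0.035},{"aperture":0.6}]' | python3 -m handwheel |grep -E "contact|pos"
python3 wp.py
python3 - <<'E'
from h import *
import cv2
im=bot.grab_frame("top")[:,:,::-1]; sd=bot.grab_frame("side")[:,:,::-1]
a=cv2.resize(im[140:260,140:400],(800,369),interpolation=cv2.INTER_CUBIC)
b=cv2.resize(sd[160:240,170:440],(800,237)[:1]+(231,),interpolation=cv2.INTER_CUBIC)
cv2.imwrite("pics/end.png",np.vstack([a,b])[:600])
E
```

```text
eef_pos: [0.5367, -0.22, -0.0343]
contact_force: [-3.0, -0.3, 5.6]
eef_pos: [0.5366, -0.2198, -0.0351]
contact_force: [-0.5, -0.1, 0.4]
gripper_width: 0.599
eef_pos: [0.5372, -0.2192, 0.119]
contact_force: [1.0, -0.6, 0.7]
gripper_width: 0.6
eef_pos: [0.492, -0.3634, 0.1353]
contact_force: [-0.7, -0.6, -0.4]
red cols 275.5 287.5 head-left y(holder) -63.6 butt y -103.3
face y -344.9
```

View pics/end.png

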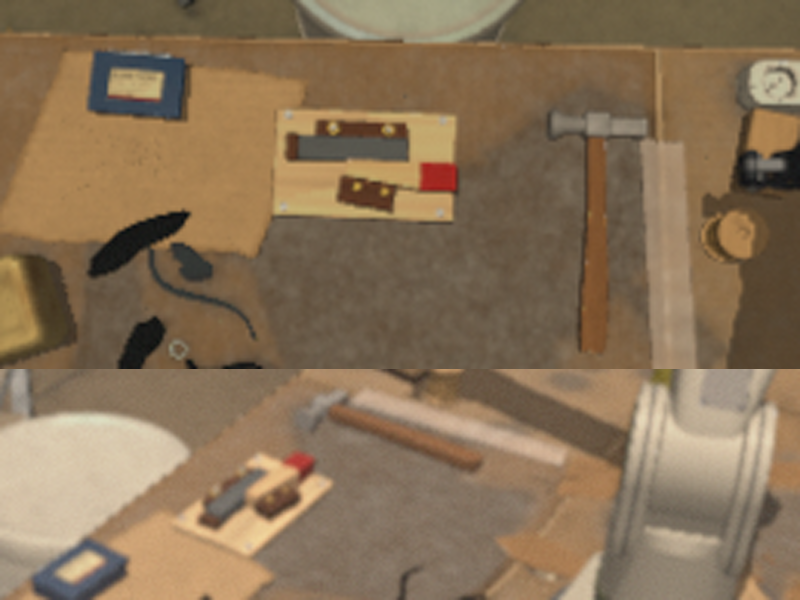

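The picture shows the wedge home against the stone (red head at (438,178)) and the hammer flat at (595,230), clear of the holder. The tin, spool and brush are untouched.

```bash
python3 -c "
from rig import bot
print(bot.close_job())"
```

```text
the job is handed in; nothing more can be done
None
```

I handed the job in: the wedge was started by hand and driven in with light taps, the last two reaching about 21 N without moving it; the hammer lies flat, clear of the holder, and the tin, spool and brush were left alone (about 23 s).

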